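# Lock the height stop of the neck jig

### The job

The round brass nut on the jig's threaded stud is already set to the right height. Take the black knob of the red crank nut above it and wind that nut down (clockwise from above) until it meets the rubber ring on the brass nut, then tighten it firmly, about a sixth of a turn more, so that the two nuts lock, without crushing the ring or shifting the brass nut. Then let go; leave the glue bottle, the dark bridge blank and the wrench where they are.

Things in the scene. Friction and masses are not known exactly. Their poses are not given: they have to be found in the camera images.
- jig: Plywood jig board, 130 x 500 x 20 mm, fixed flat on the bench. Origin on the bench at the foot of the stud axis, z up; the board spans its y from -70 to 430 mm. A 60 mm square steel plate (top at 26 mm) surrounds the stud. Along +y, from 120 to 420 mm, lies a guitar neck blank with blue holders, at most 58 mm high.
- stud_top (a point): Top end of the upright threaded steel stud, on its axis, 110 mm above the bench. 16 mm diameter, right-hand multi-start thread: 16 mm of travel per turn. Both nuts are on it.
- jam_nut: Red crank nut on the stud: flange 48 mm across, 5 mm high, hexagonal hub to 24 mm high; a steel bar runs out along its x at 16 mm height to the knob, 50 mm from the axis. Origin on the stud axis in its lower face, z up. Clockwise from above lowers it 16 mm a turn. The gap below it is 2 to 16 mm at the start. Its thread has drag, so it stays where it is left, also when tight.
- knob: Upright black knob on the red nut's bar, 20 mm diameter, 40 mm tall, spinning freely about its own axis. Origin: centre of its underside, 23 mm above the red nut's. Pushing it round takes 4 to 5 N while the nut runs free (under 4 N remain at rest). A sixth of a turn past first touch, with 6 to 7 N remaining at rest, locks well; 0.3 turn past it, or 10 N at rest, crushes the ring.
- set_nut: Round knurled brass nut on the stud below the red one, 50 mm diameter, 10 mm high. Origin on the stud axis in its underside, z up. On its top lies a black rubber ring, 46 mm diameter, which the red nut's flange presses on; the ring stands 2 to 9.5 mm above the brass, differently each time, and its height is not measured.
- set_mark (a point): Point on the rim of the brass nut, 25 mm from the stud axis, at half its height; it shows whether the brass nut has turned.
- glue: White glue bottle with orange cap, 44 mm diameter, 100 mm tall, standing; origin at the centre of its underside. Leave it alone.
- bridge_blank: Dark wooden bridge blank, 140 x 32 x 11 mm, lying flat; origin at the centre of its underside, long side along its x. Leave it alone.
- wrench: Steel wrench 160 mm long, lying flat along its x; origin at the middle of its underside. Leave it alone.

How it is judged:
By the outcome, as a careful person would: the job done as asked, in the order asked, and still so for the second after the job is handed in, with the robot touching nothing.
It also fails if it takes over 58 s, if anything falls off the work surface, if the arm or the gripper's body presses on something with over 40 N, if the wrist force passes 120 N, or if a joint passes its speed limit or range.

### The arm

A 7-joint arm with a two-finger parallel gripper is mounted at the origin on the work surface. World frame = base frame: x ahead of the robot, y to its left, z up, the work surface at z = 0. Lengths are in m, angles in rad, forces in N, time in s.
With the tool pointing down it reaches from about 0.425 to 0.925 m from the base axis. Payload 6.8 kg.
Tool frame: the origin (TCP) lies between the finger pads; the fingertips stand 17 mm ahead of it and the grasp point (between the pads) lies 2 mm behind it; x points along the fingers, y is the direction in which the jaws open and shut, and the axes are right-handed (so a half turn about x gives the same grasp; the last joint's range is limited). The gripper opens to 85 mm and grips with 20 to 120 N. Pads are 22 mm wide; open, the fingers measure 114 mm over their backs; the gripper's body (76 mm by 85 mm) begins 54 mm behind the grasp point. The pads swing forward as they close: fully open they stand 13 mm farther back than shut.
Start: joints at [1.223, 0.477, 0.022, 1.555, -0.011, 1.109, -0.083], TCP at [0.16, -0.656, 0.248] pointing down, gripper open.
Joint ranges: [-2.96, 2.96], [-0.34, 2.1], [-1.41, 1.46], [0.24, 2.44], [-1.37, 4.51], [0.17, 1.92], [-2.96, 2.96]. Speed limits (rad/s): [2.39, 2.39, 3.14, 3.14, 3.14, 3.14, 3.14].

### API

Orientations are given as a rotation vector (axis times angle).
In Python, from bench import r gives the robot as it stands. The module is installed in compiled form; this text tells all that it offers.
- The arm moves only by the tool apply_moves, never from a script. Its argument "increments" is text: rows parted by semicolons, each of 7 numbers parted by spaces: the finger opening in mm, from 0 to 85.4, then the shift along the tool's x, y, z normalised to -1 to 1, where 1 is 100 cm, then the turn, a rotation vector about the tool's x, y, z normalised to -1 to 1, where 1 is 0.12 rad. In form: gripper x y z wx wy wz; .... A call has exactly 8 rows; each row shifts and turns the commanded pose from where the row before left it, along the tool's axes as they then stand; what a row does not reach is not made up. A row lasts 1/10 s, in which the tool goes at most 50 mm and 8.59 degrees, less where a joint would pass 70% of its speed; a pose out of reach is approached as far as the arm can. A call with a number of a shift or a turn outside -1 to 1 is refused whole. A call with a gripper value outside its range is refused whole. The fingers move at their own pace and stop on an object; "squeeze" is the grip in N (left out, the last holds). Time passes only in rows, so rows that do not move let the fingers close, or fill a call up. It gives the time, the measured TCP pose, the force and the opening at its end, in the units of the state.
- r.get_obs(): the state, without advancing time (a new reading comes with each control period).
- r.grab_frame(name): name is "scene" or "top" or "wrist"; returns a dict with "color" (400x640x3 uint8, blue, green, red), "fx", "fy", "cx", "cy" (pixels), "k1" (the pictures are not rectified: a ray, as slopes to the right and down, at radius r is drawn at 1 + k1 r^2 times it, then the intrinsics apply), "origin" and "orientation" of the camera in the world. Camera axes: x right, y up, looking along -z (the intrinsics and any distortion apply to the point x, -y, -z); pixel columns grow to the right and rows downward; lengths in m; the calibration is good to about 2 mm. A picture is of the moment at which its call begins. There is no depth.
- r.hand_in(): hands the job in, once; it reports no verdict.
The state is a dict: "clock": time; "joints": joint angles; "qvel": joint speeds; "tau": joint torques, N m; "tcp_pos": TCP position; "orientation": TCP orientation; "contact_force": force on the tool from outside, world axes, zero at the start; "moment": the same for the moment, N m; "grip_width": finger opening in m.
Only numpy, scipy, OpenCV 4.12 (cv2) and the standard library are available. Lean on these libraries where they do the work, as an engineer would, in place of code of your own. Each camera call takes 0.05 s, during which the arm holds its last target. There are 200 camera calls.

## Working session

There is one attempt and no reset: what is moved stays moved. The work goes in short steps, Python scripts to look and compute and a tool call to move; the robot and the scene stay as the last step left them, time stands still between calls to the robot, and variables do not carry over. Pictures are saved under pics/ and viewed, about 8 in all and at most 12, crops included, and the job is handed in when it is done.

Besides the shell and the picture viewer there is one more tool, called after "Request:" as name(argument=value, ...) on one line, values as JSON. apply_moves: Moves the arm, as the interface text tells. Scaled input: -1 to 1 covers 100 cm each way for a shift and 0.12 rad each way for a turn. Its arguments: {"type":"object","properties":{"increments":{"type":"string"},"squeeze":{"type":"number"}},"required":["increments"]}

```bash
mkdir -p pics
cat > h.py <<'E'
import numpy as np, cv2
from scipy.spatial.transform import Rotation as R
from bench import r
def mat(o):
    o=np.array(o,float)
    return o if o.shape==(3,3) else (R.from_rotvec(o).as_matrix() if o.size==3 else R.from_quat(o).as_matrix())
def K(f): return np.array([[f['fx'],0,f['cx']],[0,f['fy'],f['cy']],[0,0,1.]]),np.array([f['k1'],0,0,0.])
def ray(f,uv):
    k,d=K(f); p=cv2.undistortPoints(np.array(uv,float).reshape(-1,1,2),k,d).reshape(-1,2)
    v=np.c_[p[:,0],-p[:,1],-np.ones(len(p))]@mat(f['orientation']).T
    return np.array(f['origin']),v
def onplane(f,uv,z):
    o,v=ray(f,uv); return o+v*((z-o[2])/v[:,2])[:,None]
def proj(f,P):
    c=(np.atleast_2d(P)-np.array(f['origin']))@mat(f['orientation']); c=c*[1,-1,-1]
    k,d=K(f); return cv2.projectPoints(c.reshape(-1,1,3),np.zeros(3),np.zeros(3),k,d)[0].reshape(-1,2)
def tri(f,a,g,b):
    o1,v=ray(f,a);v1=v[0]/np.linalg.norm(v[0]);o2,v=ray(g,b);v2=v[0]/np.linalg.norm(v[0])
    s=np.linalg.lstsq(np.c_[v1,-v2],o2-o1,rcond=None)[0];p,q=o1+s[0]*v1,o2+s[1]*v2
    return (p+q)/2,np.linalg.norm(p-q)
E
python3 - <<'E'
from h import *
import pickle
o=r.get_obs(); print({k:np.round(v,3) for k,v in o.items()})
F={n:r.grab_frame(n) for n in ('scene','top')}
pickle.dump(F,open('f0.pkl','wb'))
for n,f in F.items():
    cv2.imwrite(f'pics/{n}0.png',f['color']); print(n,{k:np.round(v,4) for k,v in f.items() if k!='color'})
E
```

```text
{'clock': np.float64(0.0), 'joints': array([ 1.223,  0.478,  0.022,  1.556, -0.011,  1.109, -0.083]), 'qvel': array([-0.001,  0.001,  0.002, -0.002,  0.   ,  0.   , -0.   ]), 'tau': array([ 0.0000e+00, -5.9645e+01,  1.6080e+00, -2.8120e+01,  1.3000e-02,
        9.0000e-03,  0.0000e+00]), 'tcp_pos': array([ 0.16 , -0.655,  0.247]), 'orientation': array([ 2.095,  0.254, -2.095]), 'contact_force': array([ 0.445, -0.287,  0.293]), 'moment': array([ 0.037,  0.004, -0.051]), 'grip_width': np.float64(0.085)}
scene {'fx': np.float64(382.9777), 'fy': np.float64(382.9777), 'cx': np.float64(321.4781), 'cy': np.float64(199.9386), 'k1': np.float64(0.008), 'origin': array([0.9035, 0.2923, 0.6426]), 'orientation': array([0.3191, 0.8901, 2.2743])}
top {'fx': np.float64(392.9666), 'fy': np.float64(392.9666), 'cx': np.float64(324.7617), 'cy': np.float64(200.9008), 'k1': np.float64(-0.089), 'origin': array([ 0.4745, -0.0872,  0.9138]), 'orientation': array([ 0.1086, -0.0705, -1.5441])}
```

View pics/scene0.png

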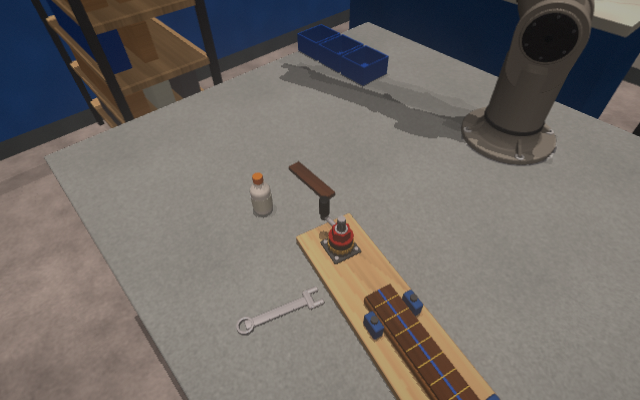

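View pics/top0.png

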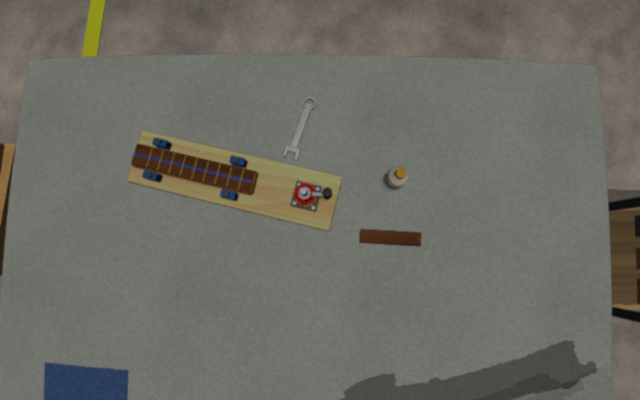

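The scene view shows the stud and red nut at about (341,232) and the black knob at (324,207). In the top view the nut is at (305,194) and the knob at (327,193). The glue is at (396,177), the blank at (390,238) and the wrench at (300,128). Next I enlarge the jig area and measure.

Run:
```python
from h import *
import pickle
F=pickle.load(open('f0.pkl','rb'))
s=F['scene']['color'][180:280,280:400]; t=F['top']['color'][160:230,260:360]
a=cv2.resize(s,(480,400),interpolation=cv2.INTER_CUBIC); b=cv2.resize(t,(800-480,224),interpolation=cv2.INTER_CUBIC)
im=np.zeros((400,800,3),np.uint8); im[:,:480]=a; im[:224,480:]=b; cv2.imwrite('pics/crop0.png',im)
for n,f in F.items():
    c=f['color'].astype(int); B,G,Rr=c[...,0],c[...,1],c[...,2]
    m=((Rr>90)&(G<0.45*Rr)&(B<0.5*Rr)).astype(np.uint8)
    nn,l,st,ce=cv2.connectedComponentsWithStats(m)
    for i in range(1,nn):
        if st[i,4]>25: print(n,'red',st[i],ce[i].round(1), onplane(f,[ce[i]],0.075)[0].round(4))
    m=((c.max(2)<50)).astype(np.uint8); nn,l,st,ce=cv2.connectedComponentsWithStats(m)
    for i in range(1,nn):
        if 15<st[i,4]<1000 and 280<ce[i][0]<400 and 150<ce[i][1]<280: print(n,'blk',st[i],ce[i].round(1),onplane(f,[ce[i]],0.11)[0].round(4))
```

```text
scene red [329 224  24  21 167] [340.7 236.3] [ 0.5994 -0.0096  0.075 ]
scene blk [319 202  10  13  61] [323.5 207.8] [ 0.5964 -0.0601  0.11  ]
top red [294 184  21  21 177] [303.8 194.6] [ 0.5832 -0.0199  0.075 ]
top blk [323 189   8  10  63] [326.8 193.2] [ 0.5828 -0.0702  0.11  ]
```

View pics/crop0.png

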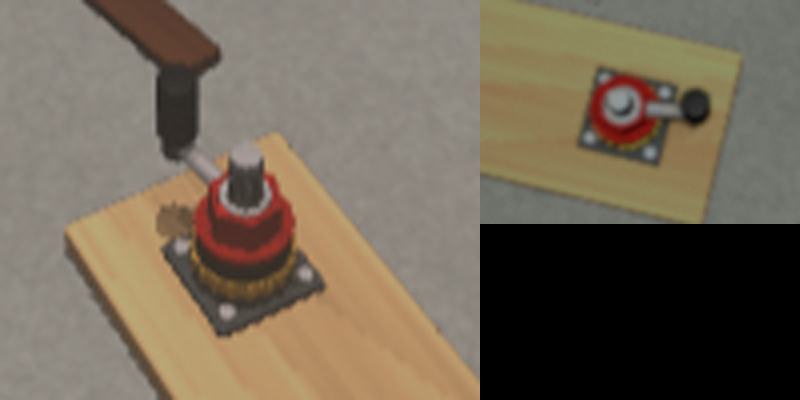

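The crop shows the stud top at scene (341.2,218) and top (303.8,192.2). The knob's top disc is at scene (324.2,198.8) and top (326.9,192.8), and the black ring is visible under the flange.

Run:
```python
from h import *
import pickle
F=pickle.load(open('f0.pkl','rb')); s,t=F['scene'],F['top']
print('stud',tri(s,(341.2,217.8),t,(303.9,192.3)), onplane(s,[(341.2,217.8)],.11),onplane(t,[(303.9,192.3)],.11))
print('knobtop',tri(s,(324.2,198.5),t,(326.9,192.8)),'bottom',tri(s,(323.8,217),t,(326.0,193.2)))
# jig axis & nut pos from plate/board: board corners top view at z=.02
c=onplane(t,[(341,177),(329.5,230),(129,181.5),(142,132)],.02);print(c.round(4))
print('plate',onplane(s,[(280+165/4,180+248/4),(280+225/4,180+335/4),(280+323/4,180+282/4)],.026).round(4))
print('plate top',onplane(t,[(260+(599-480)/3.2,160+68/3.2),(260+(673-480)/3.2,160+85/3.2),(260+(658-480)/3.2,160+163/3.2),(260+(580-480)/3.2,160+147/3.2)],.026).round(4))
```

```text
stud (array([ 0.58495619, -0.02309213,  0.10461567]), np.float64(0.0019830035918637105)) [[ 0.5887891  -0.02067698  0.11      ]] [[ 0.58355103 -0.02279669  0.11      ]]
knobtop (array([ 0.58337669, -0.07122901,  0.11673261]), np.float64(0.0019745331678179164)) bottom (array([ 0.58847863, -0.06799357,  0.06997134]), np.float64(0.001057736859598298))
[[ 0.6333 -0.1001  0.02  ]
 [ 0.5107 -0.0766  0.02  ]
 [ 0.6126  0.4044  0.02  ]
 [ 0.7344  0.3827  0.02  ]]
plate [[ 0.6114 -0.0514  0.026 ]
 [ 0.6239  0.0056  0.026 ]
 [ 0.5679  0.0154  0.026 ]]
plate top [[ 6.202e-01  2.000e-04  2.600e-02]
 [ 6.090e-01 -5.320e-02  2.600e-02]
 [ 5.529e-01 -4.410e-02  2.600e-02]
 [ 5.630e-01  1.180e-02  2.600e-02]]
```

Run:
```python
from h import *
o=r.get_obs(); M=mat(o['orientation']); print(M.round(3))
knob=np.array([.585,-.071,.0])
for z in (.25,): 
    d=np.array([.585,-.071,.25])-o['tcp_pos']; print('tool shift',(M.T@d).round(4), 'per row/16',(M.T@d/15).round(4))
import pickle; F=pickle.load(open('f0.pkl','rb'));t=F['top']
print('glue',onplane(t,[(396,180)],.05).round(3),'blank',onplane(t,[(390,238)],.01).round(3))
```

```text
[[-0.     0.238 -0.971]
 [ 0.002 -0.971 -0.238]
 [-1.    -0.002  0.   ]]
tool shift [-0.0019 -0.4666 -0.5514] per row/16 [-0.0001 -0.0311 -0.0368]
glue [[ 0.624 -0.222  0.05 ]] blank [[ 0.496 -0.215  0.01 ]]
```

Request:
apply_moves(increments="40 0 -0.029 -0.0345 0 0 0;40 0 -0.029 -0.0345 0 0 0;40 0 -0.029 -0.0345 0 0 0;40 0 -0.029 -0.0345 0 0 0;40 0 -0.029 -0.0345 0 0 0;40 0 -0.029 -0.0345 0 0 0;40 0 -0.029 -0.0345 0 0 0;40 0 -0.029 -0.0345 0 0 0", squeeze=40)

```text
clock: 0.9
tcp_pos: [0.3739, -0.363, 0.2481]
orientation: [2.094, 0.252, -2.095]
contact_force: [0.0, -0.2, 0.2]
grip_width: 0.0398
```

Request:
apply_moves(increments="40 0 -0.029 -0.0345 0 0 0;40 0 -0.029 -0.0345 0 0 0;40 0 -0.029 -0.0345 0 0 0;40 0 -0.029 -0.0345 0 0 0;40 0 -0.029 -0.0345 0 0 0;40 0 -0.029 -0.0345 0 0 0;40 0 -0.029 -0.0345 0 0 0;40 0 -0.029 -0.0345 0 0 0")

```text
clock: 1.7
tcp_pos: [0.5869, -0.0724, 0.248]
orientation: [2.094, 0.252, -2.095]
contact_force: [0.5, -0.3, 0.8]
grip_width: 0.0401
```

Run:
```python
from h import *
import pickle
o=r.get_obs(); print(o['clock'],o['tcp_pos'].round(4),o['orientation'].round(3),o['contact_force'].round(2),o['joints'].round(2))
f=r.grab_frame('wrist'); pickle.dump(f,open('w1.pkl','wb')); print({k:np.round(v,4) for k,v in f.items() if k!='color'})
cv2.imwrite('pics/w1.png',f['color'])
print(proj(f,[[.585,-.071,.115],[.585,-.0215,.11]]).round(1))
```

```text
1.7 [ 0.5869 -0.0724  0.248 ] [ 2.094  0.252 -2.095] [ 0.45 -0.33  0.83] [ 0.26  0.36 -0.31  1.74  0.12  1.06 -1.42]
{'fx': np.float64(300.1854), 'fy': np.float64(300.1854), 'cx': np.float64(323.1366), 'cy': np.float64(211.1129), 'k1': np.float64(-0.0544), 'origin': array([ 0.6508, -0.0566,  0.3739]), 'orientation': array([-0.2243,  0.1766, -1.3229])}
[[321.4 208. ]
 [267.9 193.9]]
```

View pics/w1.png

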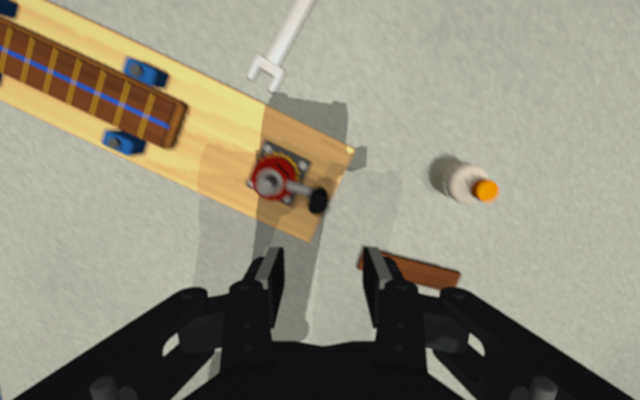

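The wrist view shows the knob at about (318,198) and the stud top at about (268,180), roughly 12 px above my predictions. I'll measure that more exactly.

Run:
```python
from h import *
import pickle
f=pickle.load(open('w1.pkl','rb')); F=pickle.load(open('f0.pkl','rb')); s,t=F['scene'],F['top']
cv2.imwrite('pics/w1c.png',cv2.resize(f['color'][135:235,230:350],(720,600),interpolation=cv2.INTER_CUBIC))
print(onplane(f,[(318,196)],.115),onplane(f,[(268,180)],.11))
print('wt knob',tri(f,(318,196),t,(326.9,192.8)),'stud',tri(f,(268,180),t,(303.9,192.3)))
print('ws knob',tri(f,(318,196),s,(324.2,198.5)),'stud',tri(f,(268,180),s,(341.2,217.8)))
M=mat(f['orientation']); o=r.get_obs(); print('view dir',-M[:,2],'up',M[:,1],'tcp in cam',M.T@(o['tcp_pos']-f['origin']))
print('tcp,tip px',proj(f,[o['tcp_pos'],o['tcp_pos']-[0,0,.017]]))
```

```text
[[ 0.59490012 -0.06550389  0.115     ]] [[ 0.59743601 -0.01913866  0.11      ]]
wt knob (array([ 0.58748636, -0.0682325 ,  0.07958495]), np.float64(0.0030568135538146766)) stud (array([ 0.58928022, -0.01676455,  0.07206252]), np.float64(0.006063398904316421))
ws knob (array([ 0.5955745 , -0.06340065,  0.13089121]), np.float64(0.006245880151765082)) stud (array([ 0.59557584, -0.01831954,  0.11581932]), np.float64(0.006709949899080776))
view dir [-0.25450036 -0.06182477 -0.96509443] up [ 0.93752236  0.22903972 -0.26190194] tcp in cam [-0.00765221 -0.02488361 -0.13691539]
tcp,tip px [[306.39218977 265.56266802]
 [308.18193501 251.07073867]]
```

View pics/w1c.png

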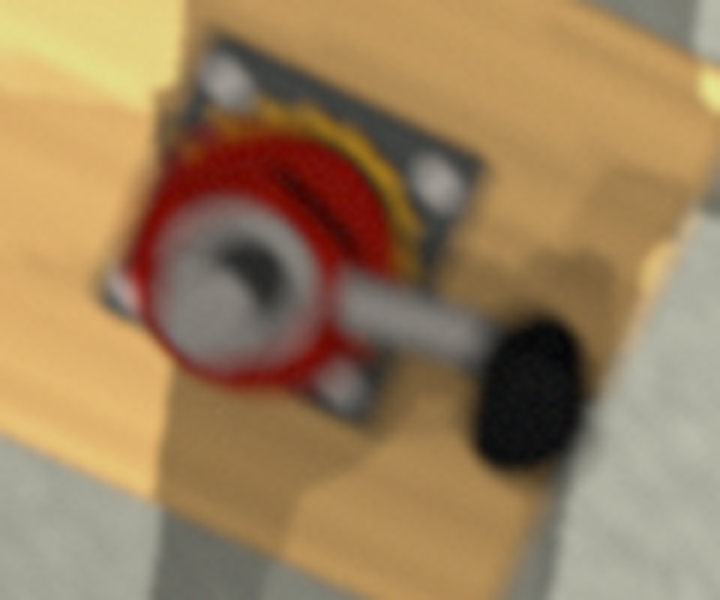

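Run:
```python
from h import *
import pickle
for i in range(2):
    o=r.get_obs(); f=r.grab_frame('wrist'); M=mat(f['orientation'])
    print(o['clock'],o['tcp_pos'].round(4),f['origin'].round(4),(M.T@(o['tcp_pos']-f['origin'])).round(4),(mat(o['orientation']).T@M).round(3).tolist())
pickle.dump(f,open('w2.pkl','wb'))
c=f['color']; m=(c.max(2)<45).astype(np.uint8)
nn,l,st,ce=cv2.connectedComponentsWithStats(m)
for i in range(1,nn):
    if st[i,4]>60: print(st[i],ce[i].round(1))
# inner finger edges
for v in (250,255,260,270): 
    row=m[v]; print(v,np.flatnonzero(np.diff(row.astype(int)))[:].tolist())
# knob top from upper view: predicted pixel for hypotheses
print(proj(f,[[.585,-.071,.115],[.585,-.071,.075],[.585,-.0215,.11]]).round(1))
```

```text
1.75 [ 0.5908 -0.0633  0.2483] [ 0.6542 -0.0477  0.3745] [ 0.0002 -0.0306 -0.1388] [[0.0, 0.261, -0.965], [1.0, 0.0, 0.0], [0.0, -0.965, -0.261]]
1.8 [ 0.589  -0.0661  0.2481] [ 0.6525 -0.0502  0.3742] [ 0.0002 -0.0306 -0.1388] [[0.0, 0.261, -0.965], [1.0, -0.0, 0.0], [0.0, -0.965, -0.261]]
[318 194  19  27 426] [326.7 207.3]
[   15   248   618   152 43231] [322.3 351. ]
250 [278, 282, 364, 368]
255 [276, 282, 363, 370]
260 [254, 262, 274, 282, 363, 371, 384, 394]
270 [248, 257, 270, 283, 362, 375, 388, 398]
[[328.2 212.3]
 [327.8 202. ]
 [275.1 197.7]]
```

Request:
apply_moves(increments="30 0.02 0 0 0 0 0;30 0.02 0 0 0 0 0;30 0.02 0 0 0 0 0;30 0.02 0 0 0 0 0;30 0.01 0 0 0 0 0;30 0 0 0 0 0 0;30 0 0 0 0 0 0;30 0 0 0 0 0 0")

```text
clock: 2.65
tcp_pos: [0.587, -0.0741, 0.1595]
orientation: [2.096, 0.251, -2.092]
contact_force: [0.1, 0.4, -0.2]
grip_width: 0.0299
```

Run:
```python
from h import *
import pickle
o=r.get_obs(); f=r.grab_frame('wrist');M=mat(o['orientation'])
print(o['clock'],o['tcp_pos'].round(4),o['contact_force'].round(2),o['qvel'].round(3)); 
m=(f['color'].max(2)<45).astype(np.uint8); nn,l,st,ce=cv2.connectedComponentsWithStats(m)
for i in range(1,nn):
    if st[i,4]>60: print(st[i],ce[i].round(1))
for k in ([.5847,-.0698],[.5847,-.0698-.0024],[.587,-.0698]): print(k,proj(f,[k+[.0735],k+[.0935],k+[.1135],k+[.122]]).round(1).tolist())
print('shift',(M.T@(np.array([.5847,-.0698,.098])-o['tcp_pos'])).round(4))
cv2.imwrite('pics/w3.png',f['color']);pickle.dump(f,open('w3.pkl','wb'))
```

```text
2.65 [ 0.587  -0.0741  0.1595] [ 0.14  0.44 -0.23] [-0.002 -0.002 -0.002 -0.001  0.001 -0.003 -0.003]
[238 197  20  20 183] [250.2 203.9]
[ 301  211   30   47 1126] [315.6 235.1]
[   20   248   608   152 43567] [322.4 351.2]
[0.5847, -0.0698] [[317.0, 223.8], [316.4, 232.7], [315.7, 243.5], [315.3, 248.8]]
[0.5847, -0.0722] [[320.1, 224.6], [319.8, 233.5], [319.5, 244.4], [319.3, 249.7]]
[0.587, -0.0698] [[317.7, 221.0], [317.2, 229.6], [316.6, 240.1], [316.3, 245.2]]
shift [ 0.0615 -0.0048  0.0013]
```

View pics/w3.png

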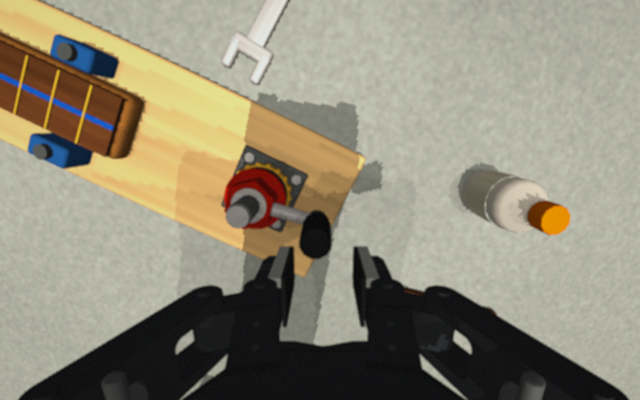

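The knob's black column spans (301–331, 211–258), with its top disc at about (316,242). That fits a knob at (0.585,−0.070) with its top at z≈0.114. The stud top is at about (238,213).

Run:
```python
from h import *
import pickle
f=pickle.load(open('w3.pkl','rb'))
c=f['color'][190:235,215:275]; cv2.imwrite('pics/w3c.png',cv2.resize(c,(800,600),interpolation=cv2.INTER_CUBIC))
print('stud',onplane(f,[(238,213)],.11).round(4),'knob',onplane(f,[(316,242)],.1135).round(4))
print(proj(f,[[.586,-.0215,.11],[.5855,-.0205,.11]]).round(1))
```

```text
stud [[ 0.5913 -0.0195  0.11  ]] knob [[ 0.5857 -0.0698  0.1135]]
[[239.8 221.9]
 [238.  222.3]]
```

Request:
apply_moves(increments="30 0.01 -0.0025 0 0 0 0;30 0.01 -0.0025 0.001 0 0 0;30 0.01 0 0 0 0 0;30 0.01 0 0 0 0 0;30 0.01 0 0 0 0 0;30 0.01 0 0 0 0 0;30 0.003 0 0 0 0 0;30 0 0 0 0 0 0")

```text
clock: 3.5
tcp_pos: [0.5838, -0.0693, 0.0946]
orientation: [2.093, 0.252, -2.095]
contact_force: [0.2, 0.2, -0.3]
grip_width: 0.0305
```

Request:
apply_moves(increments="15 0 0 0 0 0 0;15 0 0 0 0 0 0;15 0 0 0 0 0 0;15 0 0 0 0 0 0;15 0 0 0 0 0 0;15 0 0 0 0 0 0;15 0 0 0 0 0 0;15 0 0 0 0 0 0", squeeze=40)

```text
clock: 4.3
tcp_pos: [0.5845, -0.0696, 0.0955]
orientation: [2.095, 0.251, -2.093]
contact_force: [0.1, -2.6, 1.6]
grip_width: 0.019
```

Run:
```python
from h import *
import pickle
o=r.get_obs(); print(o['clock'],o['tcp_pos'].round(4),o['contact_force'].round(2),o['moment'].round(2),o['grip_width'])
F={n:r.grab_frame(n) for n in('top','scene')}; pickle.dump(F,open('f1.pkl','wb'))
o=r.get_obs(); print(o['clock'],o['tcp_pos'].round(4),o['contact_force'].round(2),o['moment'].round(2))
```

```text
4.3 [ 0.5845 -0.0696  0.0955] [ 0.07 -2.57  1.59] [-0.6  -0.2  -0.04] 0.019020973935415502
4.4 [ 0.5845 -0.0696  0.0956] [ 1.5  -3.1   1.44] [-0.66 -0.26  0.  ]
```

```bash
cat > g.py <<'E'
import sys
from h import *
# usage: g.py cx cy stepdeg n  [corr dx dy mm]
cx,cy,st=map(float,sys.argv[1:4]); n=int(sys.argv[4]); corr=np.array(list(map(float,sys.argv[5:7])) or [0,0])/1000
o=r.get_obs(); p=o['tcp_pos'][:2]-[cx,cy]; th=np.arctan2(p[1],p[0]); F=o['contact_force']
er,et=np.array([np.cos(th),np.sin(th)]),np.array([np.sin(th),-np.cos(th)])
print('t',round(o['clock'],2),'pos',o['tcp_pos'].round(4),'ang',np.degrees(th).round(1),'rad',np.linalg.norm(p).round(4),'F',F.round(2),'Frad',(F[:2]@er).round(2),'Fresist',(-F[:2]@et).round(2))
Y,Z=np.array([.238,-.971]),np.array([-.971,-.238])
a=th-np.radians(st)*np.arange(n+1); q=np.c_[np.cos(a),np.sin(a)]*.05; d=np.diff(q,axis=0)+corr/max(n,1)
print(';'.join(f'15 {.016*st/360:.4f} {v@Y:.4f} {v@Z:.4f} 0 0 0' for v in d))
E
python3 g.py .5875 -.0197 5 8
```

```text
t 4.4 pos [ 0.5845 -0.0696  0.0956] ang -93.4 rad 0.05 F [ 1.5  -3.1   1.44] Frad 3.01 Fresist 1.68
15 0.0002 -0.0015 0.0041 0 0 0;15 0.0002 -0.0018 0.0040 0 0 0;15 0.0002 -0.0022 0.0038 0 0 0;15 0.0002 -0.0025 0.0036 0 0 0;15 0.0002 -0.0028 0.0034 0 0 0;15 0.0002 -0.0031 0.0031 0 0 0;15 0.0002 -0.0033 0.0028 0 0 0;15 0.0002 -0.0036 0.0025 0 0 0
```

Request:
apply_moves(increments="15 0.0002 -0.0015 0.0041 0 0 0;15 0.0002 -0.0018 0.0040 0 0 0;15 0.0002 -0.0022 0.0038 0 0 0;15 0.0002 -0.0025 0.0036 0 0 0;15 0.0002 -0.0028 0.0034 0 0 0;15 0.0002 -0.0031 0.0031 0 0 0;15 0.0002 -0.0033 0.0028 0 0 0;15 0.0003 -0.0036 0.0025 0 0 0")

```text
clock: 5.2
tcp_pos: [0.5531, -0.0564, 0.0938]
orientation: [2.095, 0.25, -2.093]
contact_force: [2.8, -4.4, 1.0]
grip_width: 0.019
```

```bash
python3 g.py .5875 -.0197 6 8
```

```text
t 5.2 pos [ 0.5531 -0.0564  0.0938] ang -133.1 rad 0.0504 F [ 2.84 -4.44  0.96] Frad 1.3 Fresist 5.11
15 0.0003 -0.0045 0.0026 0 0 0;15 0.0003 -0.0048 0.0021 0 0 0;15 0.0003 -0.0050 0.0016 0 0 0;15 0.0003 -0.0051 0.0011 0 0 0;15 0.0003 -0.0052 0.0006 0 0 0;15 0.0003 -0.0052 0.0000 0 0 0;15 0.0003 -0.0052 -0.0005 0 0 0;15 0.0003 -0.0051 -0.0011 0 0 0
```

Request:
apply_moves(increments="15 0.0003 -0.0045 0.0026 0 0 0;15 0.0003 -0.0048 0.0021 0 0 0;15 0.0003 -0.0050 0.0016 0 0 0;15 0.0003 -0.0051 0.0011 0 0 0;15 0.0003 -0.0052 0.0006 0 0 0;15 0.0003 -0.0052 0 0 0 0;15 0.0003 -0.0052 -0.0005 0 0 0;15 0.0003 -0.0051 -0.0011 0 0 0")

```text
clock: 6.0
tcp_pos: [0.5369, -0.0189, 0.0914]
orientation: [2.094, 0.25, -2.094]
contact_force: [1.4, -5.0, 2.5]
grip_width: 0.0189
```

```bash
python3 g.py .5875 -.0197 5 8
```

```text
t 6.0 pos [ 0.5369 -0.0189  0.0914] ang 179.1 rad 0.0506 F [ 1.42 -5.03  2.49] Frad -1.49 Fresist 5.0
15 0.0002 -0.0042 -0.0013 0 0 0;15 0.0002 -0.0040 -0.0016 0 0 0;15 0.0002 -0.0039 -0.0020 0 0 0;15 0.0002 -0.0037 -0.0023 0 0 0;15 0.0002 -0.0035 -0.0026 0 0 0;15 0.0002 -0.0032 -0.0029 0 0 0;15 0.0002 -0.0030 -0.0032 0 0 0;15 0.0002 -0.0027 -0.0034 0 0 0
```

Request:
apply_moves(increments="15 0.0002 -0.0042 -0.0013 0 0 0;15 0.0002 -0.0040 -0.0016 0 0 0;15 0.0002 -0.0039 -0.0020 0 0 0;15 0.0002 -0.0037 -0.0023 0 0 0;15 0.0002 -0.0035 -0.0026 0 0 0;15 0.0002 -0.0032 -0.0029 0 0 0;15 0.0002 -0.0030 -0.0032 0 0 0;15 0.0003 -0.0027 -0.0034 0 0 0")

```text
clock: 6.8
tcp_pos: [0.5487, 0.0127, 0.0895]
orientation: [2.093, 0.25, -2.095]
contact_force: [-0.2, -6.2, 2.8]
grip_width: 0.0191
```

```bash
python3 g.py .5872 -.0197 4 8
```

```text
t 6.8 pos [0.5487 0.0127 0.0895] ang 139.9 rad 0.0503 F [-0.18 -6.25  2.82] Frad -3.89 Fresist 4.89
15 0.0002 -0.0020 -0.0029 0 0 0;15 0.0002 -0.0018 -0.0030 0 0 0;15 0.0002 -0.0015 -0.0031 0 0 0;15 0.0002 -0.0013 -0.0032 0 0 0;15 0.0002 -0.0011 -0.0033 0 0 0;15 0.0002 -0.0009 -0.0034 0 0 0;15 0.0002 -0.0006 -0.0034 0 0 0;15 0.0002 -0.0004 -0.0035 0 0 0
```

```bash
python3 g.py .5872 -.0197 5 8 .6 -.6
```

```text
t 6.8 pos [0.5487 0.0127 0.0895] ang 139.9 rad 0.0503 F [-0.18 -6.25  2.82] Frad -3.89 Fresist 4.89
15 0.0002 -0.0023 -0.0037 0 0 0;15 0.0002 -0.0020 -0.0039 0 0 0;15 0.0002 -0.0017 -0.0041 0 0 0;15 0.0002 -0.0013 -0.0042 0 0 0;15 0.0002 -0.0009 -0.0043 0 0 0;15 0.0002 -0.0006 -0.0044 0 0 0;15 0.0002 -0.0002 -0.0044 0 0 0;15 0.0002 0.0002 -0.0044 0 0 0
```

Request:
apply_moves(increments="15 0.0002 -0.0023 -0.0037 0 0 0;15 0.0002 -0.0020 -0.0039 0 0 0;15 0.0002 -0.0017 -0.0041 0 0 0;15 0.0002 -0.0013 -0.0042 0 0 0;15 0.0002 -0.0009 -0.0043 0 0 0;15 0.0002 -0.0006 -0.0044 0 0 0;15 0.0002 -0.0002 -0.0044 0 0 0;15 0.0001 0.0002 -0.0044 0 0 0")

```text
clock: 7.6
tcp_pos: [0.5777, 0.0296, 0.0877]
orientation: [2.09, 0.251, -2.098]
contact_force: [-3.8, -4.5, 5.3]
grip_width: 0.0189
```

```bash
python3 g.py .5872 -.0197 4 8 0 -.6
```

```text
t 7.6 pos [0.5777 0.0296 0.0877] ang 100.9 rad 0.0502 F [-3.82 -4.46  5.31] Frad -3.65 Fresist 4.6
15 0.0002 0.0004 -0.0035 0 0 0;15 0.0002 0.0006 -0.0034 0 0 0;15 0.0002 0.0008 -0.0034 0 0 0;15 0.0002 0.0011 -0.0033 0 0 0;15 0.0002 0.0013 -0.0032 0 0 0;15 0.0002 0.0015 -0.0031 0 0 0;15 0.0002 0.0018 -0.0030 0 0 0;15 0.0002 0.0020 -0.0029 0 0 0
```

Request:
apply_moves(increments="15 0.0001 0.0004 -0.0035 0 0 0;15 0.0001 0.0006 -0.0034 0 0 0;15 0.0001 0.0008 -0.0034 0 0 0;15 0.0001 0.0011 -0.0033 0 0 0;15 0.0001 0.0013 -0.0032 0 0 0;15 0.0001 0.0015 -0.0031 0 0 0;15 0.0001 0.0018 -0.0030 0 0 0;15 0.0001 0.0020 -0.0029 0 0 0")

```text
clock: 8.4
tcp_pos: [0.604, 0.0276, 0.0864]
orientation: [2.088, 0.253, -2.1]
contact_force: [-5.4, -0.9, 4.6]
grip_width: 0.0191
```

```bash
python3 g.py .5872 -.0197 4 8 0 -.3
```

```text
t 8.4 pos [0.604  0.0276 0.0864] ang 70.5 rad 0.0502 F [-5.37 -0.93  4.6 ] Frad -2.67 Fresist 4.75
15 0.0002 0.0021 -0.0028 0 0 0;15 0.0002 0.0022 -0.0027 0 0 0;15 0.0002 0.0024 -0.0025 0 0 0;15 0.0002 0.0026 -0.0024 0 0 0;15 0.0002 0.0028 -0.0022 0 0 0;15 0.0002 0.0029 -0.0020 0 0 0;15 0.0002 0.0030 -0.0018 0 0 0;15 0.0002 0.0032 -0.0016 0 0 0
```

Request:
apply_moves(increments="15 0.0001 0.0021 -0.0028 0 0 0;15 0.0002 0.0022 -0.0027 0 0 0;15 0.0001 0.0024 -0.0025 0 0 0;15 0.0002 0.0026 -0.0024 0 0 0;15 0.0001 0.0028 -0.0022 0 0 0;15 0.0002 0.0029 -0.0020 0 0 0;15 0.0001 0.0030 -0.0018 0 0 0;15 0.0002 0.0032 -0.0016 0 0 0")

```text
clock: 9.2
tcp_pos: [0.6259, 0.0124, 0.085]
orientation: [2.087, 0.255, -2.101]
contact_force: [-6.0, 0.3, 5.1]
grip_width: 0.0191
```

```bash
python3 g.py .5872 -.0197 4 8 0 0
```

```text
t 9.2 pos [0.6259 0.0124 0.085 ] ang 39.7 rad 0.0502 F [-5.98  0.28  5.1 ] Frad -4.42 Fresist 4.03
15 0.0002 0.0032 -0.0014 0 0 0;15 0.0002 0.0033 -0.0012 0 0 0;15 0.0002 0.0034 -0.0010 0 0 0;15 0.0002 0.0034 -0.0007 0 0 0;15 0.0002 0.0035 -0.0005 0 0 0;15 0.0002 0.0035 -0.0002 0 0 0;15 0.0002 0.0035 0.0000 0 0 0;15 0.0002 0.0035 0.0002 0 0 0
```

Request:
apply_moves(increments="15 0.0001 0.0032 -0.0013 0 0 0;15 0.0002 0.0033 -0.0011 0 0 0;15 0.0001 0.0034 -0.0009 0 0 0;15 0.0002 0.0034 -0.0006 0 0 0;15 0.0001 0.0035 -0.0004 0 0 0;15 0.0002 0.0035 -0.0001 0 0 0;15 0.0001 0.0035 0.0001 0 0 0;15 0.0002 0.0035 0.0003 0 0 0")

```text
clock: 10.0
tcp_pos: [0.6367, -0.0113, 0.0838]
orientation: [2.089, 0.259, -2.1]
contact_force: [-5.0, 2.9, 3.5]
grip_width: 0.0189
```

```bash
python3 g.py .5872 -.0197 4 8 0 0
```

```text
t 10.0 pos [ 0.6367 -0.0113  0.0838] ang 9.7 rad 0.0502 F [-4.99  2.89  3.5 ] Frad -4.43 Fresist 3.69
15 0.0002 0.0035 0.0004 0 0 0;15 0.0002 0.0034 0.0006 0 0 0;15 0.0002 0.0034 0.0008 0 0 0;15 0.0002 0.0033 0.0011 0 0 0;15 0.0002 0.0032 0.0013 0 0 0;15 0.0002 0.0031 0.0015 0 0 0;15 0.0002 0.0030 0.0017 0 0 0;15 0.0002 0.0029 0.0020 0 0 0
```

Request:
apply_moves(increments="15 0.0001 0.0035 0.0005 0 0 0;15 0.0002 0.0034 0.0007 0 0 0;15 0.0002 0.0034 0.0009 0 0 0;15 0.0002 0.0033 0.0012 0 0 0;15 0.0001 0.0032 0.0014 0 0 0;15 0.0002 0.0031 0.0016 0 0 0;15 0.0002 0.0030 0.0018 0 0 0;15 0.0002 0.0028 0.0021 0 0 0")

```text
clock: 10.8
tcp_pos: [0.6345, -0.0364, 0.083]
orientation: [2.093, 0.263, -2.096]
contact_force: [-1.8, 8.1, 2.5]
grip_width: 0.0189
```

```bash
python3 g.py .5872 -.0197 4 8 0 0
```

```text
t 10.8 pos [ 0.6345 -0.0364  0.083 ] ang -19.4 rad 0.0502 F [-1.8   8.12  2.46] Frad -4.4 Fresist 7.06
15 0.0002 0.0029 0.0020 0 0 0;15 0.0002 0.0027 0.0022 0 0 0;15 0.0002 0.0025 0.0024 0 0 0;15 0.0002 0.0024 0.0026 0 0 0;15 0.0002 0.0022 0.0027 0 0 0;15 0.0002 0.0020 0.0029 0 0 0;15 0.0002 0.0018 0.0030 0 0 0;15 0.0002 0.0016 0.0031 0 0 0
```

Run:
```python
from h import *
import pickle
C=np.array([.5872,-.0197])
for i in range(8):
    f=r.grab_frame('scene'); o=r.get_obs(); p=o['tcp_pos'][:2]-C; th=np.arctan2(p[1],p[0]); F=o['contact_force']
    print(round(o['clock'],2),np.degrees(th).round(2),F.round(2),'rad',(F[:2]@[np.cos(th),np.sin(th)]).round(2),'res',(F[:2]@[-np.sin(th),np.cos(th)]).round(2))
pickle.dump(f,open('s2.pkl','wb')); cv2.imwrite('pics/s2.png',cv2.resize(f['color'][180:280,280:400],(720,600),interpolation=cv2.INTER_CUBIC))
```

```text
10.85 -20.41 [-2.19  7.11  2.06] rad -4.53 res 5.9
10.9 -20.31 [-4.01  5.97  2.4 ] rad -5.84 res 4.21
10.95 -20.31 [-2.32  7.23  2.76] rad -4.68 res 5.97
11.0 -20.31 [-2.23  6.59  1.65] rad -4.38 res 5.4
11.05 -20.29 [-3.37  6.46  2.82] rad -5.4 res 4.89
11.1 -20.28 [-2.12  6.03  2.95] rad -4.08 res 4.92
11.15 -20.3 [-2.51  6.41  1.91] rad -4.58 res 5.14
11.2 -20.28 [-2.36  6.22  2.02] rad -4.37 res 5.02
```

View pics/s2.png

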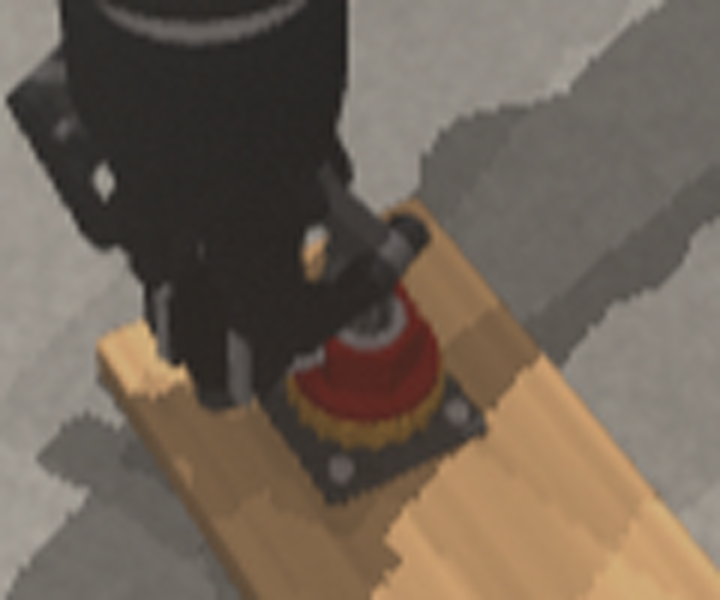

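The image shows the red flange directly above the brass nut, with the ring hidden between them. The resistance at rest is now about 5 N, up from the free-running value, so the nut has touched. I'll go on in small steps with rests between them.

```bash
python3 g.py .5872 -.0197 4 4 -.7 .3
```

```text
t 11.2 pos [ 0.6343 -0.0371  0.0829] ang -20.3 rad 0.0502 F [-2.36  6.22  2.02] Frad -4.37 Fresist 5.02
15 0.0002 0.0027 0.0022 0 0 0;15 0.0002 0.0026 0.0024 0 0 0;15 0.0002 0.0024 0.0026 0 0 0;15 0.0002 0.0022 0.0027 0 0 0
```

Request:
apply_moves(increments="15 0.0002 0.0027 0.0022 0 0 0;15 0.0001 0.0026 0.0024 0 0 0;15 0.0002 0.0024 0.0026 0 0 0;15 0.0002 0.0022 0.0027 0 0 0;15 0 0 0 0 0 0;15 0 0 0 0 0 0;15 0 0 0 0 0 0;15 0 0 0 0 0 0")

```text
clock: 12.0
tcp_pos: [0.6284, -0.0484, 0.0826]
orientation: [2.095, 0.263, -2.094]
contact_force: [-0.8, 7.2, 0.8]
grip_width: 0.0192
```

```bash
cat > m.py <<'E'
from h import *
C=np.array([.5872,-.0197]);L=[]
for i in range(6):
    r.grab_frame('top'); o=r.get_obs(); p=o['tcp_pos'][:2]-C; th=np.arctan2(p[1],p[0]); F=o['contact_force']
    L.append([np.degrees(th),F[:2]@[np.cos(th),np.sin(th)],F[:2]@[-np.sin(th),np.cos(th)],F[2]])
print(o['clock'],'ang,rad,res,z',np.mean(L,0).round(2),'sd',np.std(L,0).round(2))
E
python3 m.py; python3 g.py .5872 -.0197 4 4 -.2 .2
```

```text
12.3 ang,rad,res,z [-34.83  -3.89   5.85   1.29] sd [0.02 0.47 0.58 0.5 ]
t 12.3 pos [ 0.6284 -0.0483  0.0826] ang -34.8 rad 0.0502 F [-0.37  6.55  2.01] Frad -4.04 Fresist 5.17
15 0.0002 0.0022 0.0027 0 0 0;15 0.0002 0.0020 0.0029 0 0 0;15 0.0002 0.0018 0.0030 0 0 0;15 0.0002 0.0015 0.0031 0 0 0
```

Request:
apply_moves(increments="15 0.0002 0.0022 0.0027 0 0 0;15 0.0001 0.0020 0.0029 0 0 0;15 0.0002 0.0018 0.0030 0 0 0;15 0.0001 0.0008 0.0016 0 0 0;15 0 0 0 0 0 0;15 0 0 0 0 0 0;15 0 0 0 0 0 0;15 0 0 0 0 0 0")

```text
clock: 13.1
tcp_pos: [0.6212, -0.0566, 0.0823]
orientation: [2.097, 0.264, -2.091]
contact_force: [2.9, 8.1, -0.4]
grip_width: 0.0188
```

```bash
python3 m.py; python3 g.py .5872 -.0197 4 4
```

```text
13.4 ang,rad,res,z [-47.35  -4.44   8.34   0.06] sd [0.02 0.42 0.41 0.89]
t 13.4 pos [ 0.6213 -0.0566  0.0823] ang -47.3 rad 0.0502 F [ 2.73  9.38 -1.8 ] Frad -5.04 Fresist 8.37
15 0.0002 0.0016 0.0031 0 0 0;15 0.0002 0.0014 0.0032 0 0 0;15 0.0002 0.0011 0.0033 0 0 0;15 0.0002 0.0009 0.0034 0 0 0
```

```bash
python3 m.py;python3 m.py; python3 -c "
from h import *
o=r.get_obs();print({k:np.round(v,3) for k,v in o.items()})"
```

```text
13.7 ang,rad,res,z [-47.36  -4.95   7.85   0.11] sd [0.02 0.38 0.43 0.3 ]
14.0 ang,rad,res,z [-47.36  -4.48   7.46   0.3 ] sd [0.03 0.44 0.49 0.38]
{'clock': np.float64(14.0), 'joints': array([ 0.198,  0.601, -0.276,  1.794,  0.213,  0.774, -1.511]), 'qvel': array([ 0.001,  0.001, -0.001,  0.001, -0.001, -0.002, -0.002]), 'tau': array([ 5.6050e+00, -5.9595e+01,  2.4840e+00, -2.0017e+01,  1.7940e+00,
        1.2980e+00, -1.8000e-02]), 'tcp_pos': array([ 0.621, -0.057,  0.082]), 'orientation': array([ 2.097,  0.264, -2.091]), 'contact_force': array([2.353, 8.637, 0.097]), 'moment': array([ 1.903, -0.521,  0.03 ]), 'grip_width': np.float64(0.019)}
```

Request:
apply_moves(increments="15 0 0 0 0 0 0;15 0 0 0 0 0 0;15 0 0 0 0 0 0;15 0 0 0 0 0 0;15 0 0 0 0 0 0;15 0 0 0 0 0 0;15 0 0 0 0 0 0;15 0 0 0 0 0 0")

```text
clock: 14.8
tcp_pos: [0.6212, -0.0566, 0.0823]
orientation: [2.097, 0.264, -2.091]
contact_force: [2.4, 8.6, 0.2]
grip_width: 0.0191
```

```bash
python3 m.py
```

```text
15.1 ang,rad,res,z [-47.36  -4.38   7.59  -0.14] sd [0.02 0.48 0.68 0.43]
```

Request:
apply_moves(increments="15 0 0 0 0 0 0;15 0 0 0 0 0 0;15 0 0 0 0 0 0;15 0 0 0 0 0 0;15 0 0 0 0 0 0;15 0 0 0 0 0 0;15 0 0 0 0 0 0;15 0 0 0 0 0 0")

```text
clock: 15.9
tcp_pos: [0.6212, -0.0566, 0.0823]
orientation: [2.097, 0.264, -2.091]
contact_force: [3.3, 8.6, 0.0]
grip_width: 0.0191
```

```bash
python3 m.py
```

```text
16.2 ang,rad,res,z [-47.35  -4.14   7.88   0.16] sd [0.01 0.47 0.57 0.54]
```

The resistance settles at about 7.7 N by the wrist sensor, with the crank about 0.15 turn past the estimated touch at roughly +7°. That is locked and clearly below crushing, so I release and rise.

Request:
apply_moves(increments="34 0 0 0 0 0 0;34 0 0 0 0 0 0;34 0 0 0 0 0 0;34 0 0 0 0 0 0;34 0 0 0 0 0 0;34 -0.005 0 0 0 0 0;34 -0.01 0 0 0 0 0;34 -0.01 0 0 0 0 0")

```text
clock: 17.0
tcp_pos: [0.6204, -0.063, 0.1081]
orientation: [2.094, 0.252, -2.094]
contact_force: [1.0, 1.0, 0.2]
grip_width: 0.0344
```

```bash
python3 m.py
```

```text
17.3 ang,rad,res,z [-5.217e+01 -1.000e-02  3.900e-01  4.000e-02] sd [0.55 0.41 0.37 0.72]
```

Request:
apply_moves(increments="34 -0.02 0 0 0 0 0;34 -0.02 0 0 0 0 0;34 -0.02 0 0 0 0 0;34 -0.02 0 0 0 0 0;34 -0.02 0 0 0 0 0;34 -0.01 0 0 0 0 0;34 0 0 0 0 0 0;34 0 0 0 0 0 0")

```text
clock: 18.1
tcp_pos: [0.6197, -0.0631, 0.2161]
orientation: [2.093, 0.252, -2.095]
contact_force: [-0.5, -0.8, 0.0]
grip_width: 0.034
```

```bash
python3 m.py
python3 - <<'E'
from h import *
import pickle
o=r.get_obs(); print(o['clock'],o['tcp_pos'].round(4))
f=r.grab_frame('wrist'); g=r.grab_frame('top'); s=r.grab_frame('scene'); pickle.dump((f,g,s),open('f2.pkl','wb'))
m=(f['color'].max(2)<45).astype(np.uint8); nn,l,st,ce=cv2.connectedComponentsWithStats(m)
for i in range(1,nn):
    if st[i,4]>60: print(st[i],ce[i].round(1))
print(proj(f,[[.6213,-.0566,.08],[.5872,-.0197,.11]]).round(1))
im=np.zeros((400,800,3),np.uint8); im[:,:480]=cv2.resize(s['color'][180:280,280:400],(480,400),interpolation=cv2.INTER_CUBIC); im[:,480:]=cv2.resize(f['color'][110:270,260-60:260+68],(320,400),interpolation=cv2.INTER_CUBIC)
cv2.imwrite('pics/end.png',im)
E
```

```text
18.4 ang,rad,res,z [-5.319e+01 -2.200e-01  3.200e-01  3.000e-02] sd [0.14 0.55 0.4  0.36]
18.4 [ 0.6199 -0.063   0.2163]
[304 188  22  29 509] [315.4 202.5]
[261 217  17  17 163] [270.8 223.5]
[   17   248   614   152 43270] [322.2 351.2]
[[316.9 202.2]
 [263.1 239.5]]
```

View pics/end.png

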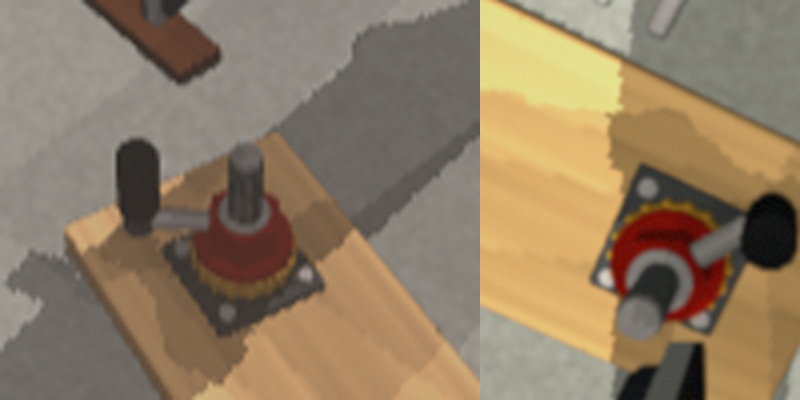

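The end view shows the crank where I left it: the knob is at wrist (315,202.5) against a predicted (317,202). The flange sits tight over the brass nut, whose lower edge is unchanged in the scene crop at about (245,298). The gripper is clear, so I hand in.

```bash
python3 -c "
from bench import r
print(r.hand_in())"
```

```text
the job is handed in; nothing more can be done
None
```

I wound the red crank nut down to the rubber ring, tightened it about 0.15 turn past first touch, let go and handed the job in at about 18.5 s. In all I turned it about 314° clockwise.

- **Touch:** I judged it from the resistance. It ran free at about 4–5 N, then rose between crank angles of +10° and −19°. First touch was probably near +7°, but I only know it lies in that range.
- **Tightness:** the force left at rest settled at about 7.7 N. That is about 7.4 N after taking off the 0.3 N sensor offset seen once the gripper was free. This is slightly above the 6–7 N given and below the 10 N that crushes the ring. The rest readings did not rise evenly (5.1, 5.85, then 7.7 N), so the 0.15 turn could be off by several hundredths, up to 0.16 turn.
- **After release:** the knob stayed within 2 px of its predicted position, and the free gripper read about 0 N.
- **Brass nut:** its lower edge looks unchanged in the before and after views. I could not make out the rim mark, so I did not directly confirm that it hasn't turned.
- **Other objects:** I never went near the glue bottle, bridge blank or wrench, but I did not measure their positions again at the end.

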